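# Close a biscuit jar with a lid from the sprung lid holder

### The job

Close the open biscuit jar: draw the top red lid out of the slanted spring-loaded lid holder, leaving the other two lids in it, and set it level on the jar's mouth. Press it lightly and turn it until its two lugs drop through the gaps in the jar's rim and the lid sits down all round, then turn it clockwise (seen from above) up to the stop so that it is locked, and let go. Leave the jar standing about where it is, and do not disturb the other goods on the counter.

Things in the scene. Friction and masses are not known exactly. Their poses are not given: they have to be found in the camera images.
- lid_top: Top lid of the stack of three: the one to use. Red, round, 100 g, 128 mm across, 25 mm from skirt edge to flat top. Two lugs inside the skirt, 22 mm wide, 5 mm thick, on its +x and -x sides (white marks on the edge), undersides 9 mm above the origin. Same after half a turn. Origin: on the axis at the skirt's lower edge; z up through the grip bar.
- lid_grip (a point): Middle of the grip bar on lid_top, 35 mm above that lid's origin on its axis. The bar is 80 mm long (along the lid's x), 14 mm thick (along its y) and rises 20 mm from the flat top, to 45 mm above the origin. In the stack it may be turned up to about 30 degrees either way from the holder's x. Axes as lid_top.
- lid_middle: Second lid of the stack, the same as lid_top in shape and frame; the spring lifts it to the mouth when the top one is taken. It stays in the holder.
- lid_bottom: Third lid of the stack, the same as lid_top in shape and frame. It stays in the holder.
- lid_holder: Fixed steel lid holder: eight rods (inside 134 mm across, outside 150) round the stack, between side plates 160 mm apart, leaning 25 degrees from vertical. Origin: where the stack's axis meets the counter. z: the stack's axis, leaning up and towards the robot's side; y level. Rods end at 154 mm along z, side plates at 148. Lids lie square to z at 25 mm pitch with 3 mm play.
- holder_mouth (a point): Centre of the holder's mouth, on the axis 150 mm from lid_holder's origin: about level with the top lid's flat top; the grip bar stands 20 mm out of it. A lid comes free when drawn some 40 mm or more along the axis. Axes as lid_holder.
- lid_lift (a joint): Sprung platform under the stack: its travel along the holder's z in m. About 0.004 with three lids; it rises by about 0.025 when the top lid is taken, so the next comes to the mouth. Range -0.008 to 0.060. The spring is soft, about 36 N/m: the stack yields if pressed.
- open_jar: Clear biscuit jar without lid, full, about 1.2 kg, loose: 124 mm across, 150 high. Neck 96 mm across above a shoulder at 125 mm; round the mouth a white flange 114 mm across, 145 to 150 mm high, with two gaps about 32 mm wide on the jar's +x and -x sides (blue marks). Lid and jar are slippery, with 3.5 mm radial play. Origin: centre of its underside, z up.
- jar_mouth (a point): Centre of the open jar's mouth, on top of the flange. A lid with lugs and gaps out of line rides with its origin 9 mm below this point. In line (lid x along jar x, to about 5 degrees) it drops, origin 22 mm below. Then it turns clockwise from above, lugs under the flange, to a stop about 60 degrees on (red marks); anticlockwise a stop blocks it. Axes as open_jar.
- closed_jar: A second jar of the same shape and size, already closed: its red lid is on it (overall 173 mm high). Origin: centre of its underside. Leave it.
- loaf: Brown loaf of bread, 200 x 105 x 105 mm, long side along its x. Origin: centre of its underside. Bystander.
- jam_jar_a: Small amber jam jar with green cap, 68 mm across, 85 mm high. Origin: centre of its underside. Bystander.
- jam_jar_b: Small amber jam jar with red cap, 68 mm across, 85 mm high. Origin: centre of its underside. Bystander.
- tongs: Steel bread tongs lying flat, 215 mm long along its x, 60 mm wide, 14 mm high. Origin: about the middle of its length, on the counter. Bystander.
- bowl: Steel bowl, 130 mm across the rim, 55 mm high. Origin: centre of its underside. Bystander.
- carton: Brown cardboard carton, 130 x 160 x 90 mm high. Origin: centre of its underside. Bystander.
There are look-alikes about, which are no part of the job. What is shaped like the open_jar but green is not meant.

How it is judged:
On the way, in this order (a step that is already met when the one before it is completed fails the run):
1. the top lid is out of the holder and the spring has lifted the next lid (distance between lid_top and lid_middle above 0.09 m and value of joint lid_lift above 0.018 m), for 0.1 s.
2. the lid's lugs have dropped into the jar's gaps: it sits down on the jar's rim (z of lid_top in the frame of open_jar between 0.12 and 0.1315 m and horizontal distance between lid_top and open_jar below 0.008 m and angle between the z axis of lid_top and the z axis of open_jar, either way round below 0.06 rad), for 0.1 s.
At the end, for the whole second after the job is handed in: The top lid sits level and fully down on the open jar (3.5 mm; centred within 8 mm), turned clockwise at least 49 degrees from the gaps; the jar stands upright within 60 mm of where it was; the other two lids are in the holder; all is released and at rest (all of step 2 and angle between the x axis of lid_top and the x axis of open_jar, either way round above 0.85 rad and angle between open_jar's own z axis and vertical below 0.05 rad and height (world z) of open_jar below 0.01 m and distance of open_jar from where it was at the start of the episode below 0.06 m and linear speed of lid_top below 0.02 m/s and distance between lid_middle and holder_mouth below 0.045 m and distance between lid_bottom and holder_mouth below 0.075 m); the robot touches nothing.
It fails at once if the open jar is tipped (angle between open_jar's own z axis and vertical above 0.2 rad).
It fails at once if the lid is forced onto the jar (over 60 N) (contact force between lid_top and open_jar above 60 N).
It fails at once if another lid is pulled out of the holder (distance between lid_middle and holder_mouth above 0.07 m or distance between lid_bottom and holder_mouth above 0.11 m).
It fails at once if other goods on the counter are disturbed (moved more than 30 mm) (distance of any of closed_jar, loaf, jam_jar_a, jam_jar_b, tongs, bowl, carton from where it was at the start of the episode above 0.03 m).
It also fails if it takes over 56 s, if anything falls off the work surface, if the arm or the gripper's body presses on something with over 40 N, if the wrist force passes 120 N, or if a joint passes its speed limit or range.

### The arm

A 6-joint arm with a two-finger parallel gripper is mounted at the origin on the work surface. World frame = base frame: x ahead of the robot, y to its left, z up, the work surface at z = 0. Lengths are in m, angles in rad, forces in N, time in s.
With the tool pointing down it reaches from about 0.4 to 0.925 m from the base axis. Payload 3.4 kg.
Tool frame: the origin (TCP) lies on the centre line of the jaws, within the pads' length; the fingertips stand 14 mm ahead of it and the grasp point (between the pads) lies 5 mm behind it; y points along the fingers, x is the direction in which the jaws open and shut, and the axes are right-handed (so a half turn about y gives the same grasp; the last joint's range is limited). The gripper opens to 85 mm and grips with 20 to 120 N. Pads are 22 mm wide; open, the fingers measure 114 mm over their backs; the gripper's body (76 mm by 85 mm) begins 54 mm behind the grasp point. The pads swing forward as they close: fully open they stand 13 mm farther back than shut.
Start: joints at [-1.393, 0.307, 1.506, -0, 1.328, -0.073], TCP at [0.143, -0.557, 0.245] pointing down, gripper open.
Joint ranges: [-3.12, 3.12], [-1.05, 2.28], [0.14, 2.33], [-1.42, 4.57], [0.1, 2.73], [-2.68, 2.68]. Speed limits (rad/s): [2.57, 2.57, 3.14, 3.14, 3.14, 3.14].

### API

Orientations are given as a unit quaternion [x, y, z, w].
In Python, from bench import ctrl gives the robot as it stands.
- The arm moves only by the shell command python3 -m handwheel 'ROWS' [FORCE]. ROWS is JSON, a list of rows, each an object of numbers: "tx", "ty", "tz": the shift along the tool's x, y, z in cm; "wx", "wy", "wz": the turn, a rotation vector about the tool's x, y, z in rad; "grip": the closure, from 0 (fully open) to 1 (shut). A call has 1 to 12 rows; each row shifts and turns the commanded pose from where the row before left it, along the tool's axes as they then stand; what a row does not reach is not made up. A row lasts 1/12 s, in which the tool goes at most 41.7 mm and 7.16 degrees, less where a joint would pass 70% of its speed; a pose out of reach is approached as far as the arm can. A call is refused whole if a number of a shift passes 4.17 or a number of a turn 0.125, either way. A call with a gripper value outside its range is refused whole. The fingers move at their own pace and stop on an object; FORCE is the grip in N (left out, the last holds). Time passes only in rows, so rows that do not move let the fingers close. It gives the time, the measured TCP pose, the force and the opening at its end, in the units of the state.
- ctrl.observe(): the state, without advancing time (a new reading comes with each control period).
- ctrl.camera(name): name is "scene" or "top"; returns a dict with "color" (420x560x3 uint8, blue, green, red), "mtx" (3x3 intrinsics, pixels), "R" (3x3) and "t" (3): a world point X has camera coordinates R X + t. Camera axes: x right, y down, z forward; pixel columns grow to the right and rows downward; lengths in m; the calibration is good to about 2 mm. A picture is of the moment at which its call begins. There is no depth.
- ctrl.job_done(): hands the job in, once; it reports no verdict.
The state is a dict: "time_s": time; "joint_positions": joint angles; "joint_vel": joint speeds; "joint_torque": joint torques, N m; "position": TCP position; "tool_rot": TCP orientation; "force": force on the tool from outside, world axes, zero at the start; "torque": the same for the moment, N m; "finger_gap": opening from 0.0 (shut) to 1.0 (fully open).
Only numpy, scipy, OpenCV 4.12 (cv2) and the standard library are available. Lean on these libraries where they do the work, as an engineer would, in place of code of your own. Each camera call takes 0.05 s, during which the arm holds its last target. There are 200 camera calls.

## Working session

There is one attempt and no reset: what is moved stays moved. The work goes in short steps, Python scripts to look and compute and a shell command to move; the robot and the scene stay as the last step left them, time stands still between calls to the robot, and variables do not carry over. Pictures are saved under pics/ and viewed, about 8 in all and at most 12, crops included, and the job is handed in when it is done.

```bash
mkdir -p pics; ls; python3 - <<'E'
from bench import ctrl
import cv2
print(ctrl.observe())
for n in("scene","top"):
    c=ctrl.camera(n); cv2.imwrite(f"pics/{n}0.png",c["color"]); print(n,c["mtx"].tolist(),c["R"].tolist(),c["t"].tolist())
E
```

```text
pics
{'time_s': 0.0, 'joint_positions': array([-1.39353035e+00,  3.07550361e-01,  1.50764828e+00, -4.54274479e-06,
        1.32839101e+00, -7.34666436e-02]), 'joint_vel': array([ 0.00023422,  0.00157971,  0.00029926, -0.00085425, -0.00155983,
       -0.00080571]), 'joint_torque': array([ 1.50070042e-03, -4.57547164e+01, -2.51916271e+01, -3.27138068e-04,
        1.33422978e-02,  1.90325596e-05]), 'position': array([ 0.1425431 , -0.55637679,  0.24440344]), 'tool_rot': array([-0.55812349,  0.43408188, -0.43303084,  0.55906653]), 'force': array([ 0.85520411, -0.570012  ,  0.01791402]), 'torque': array([-0.00557718, -0.03488072,  0.03775328]), 'finger_gap': 1.0002653137115236}
scene [[478.3489232624956, 0.0, 267.7559972229192], [0.0, 478.3489232624956, 207.27709743273255], [0.0, 0.0, 1.0]] [[-0.8238303955160723, 0.5664296426003053, 0.02146949947069824], [0.3272740403117252, 0.5062383582145226, -0.7978812112152434], [-0.4628122534698829, -0.650292383975051, -0.6024322645594056]] [0.482758608713567, -0.10216591834100223, 1.8693384167782483]
top [[395.97744448196113, 0.0, 279.0186322838193], [0.0, 395.97744448196113, 213.09109649114018], [0.0, 0.0, 1.0]] [[-0.01728780802727132, -0.9998448505965845, 0.00337734053744517], [-0.9924863601706713, 0.01675116801214873, -0.12120323116732958], [0.12112785215954494, -0.005447302609771602, -0.9926219674808193]] [0.007835157951284272, 0.585700707680968, 1.145678336160545]
```

View pics/scene0.png

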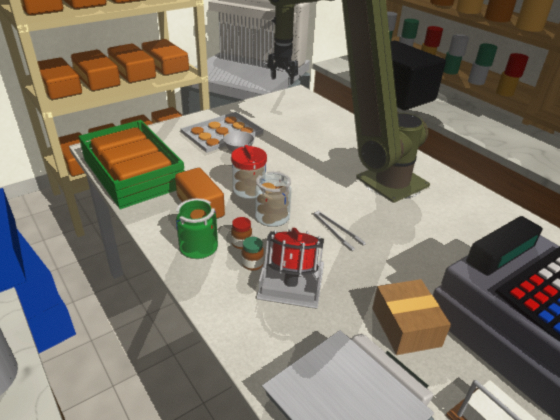

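View pics/top0.png

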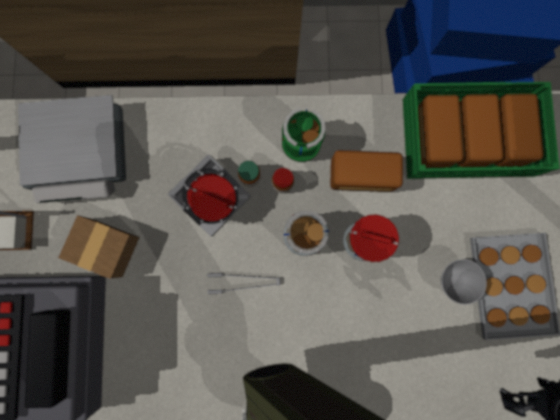

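The clear open jar is at top (307,233) and scene (273,198). The green open jar at top (303,134) is the decoy, and the closed jar is at top (374,238). The lid stack in its holder is at top (212,198) and scene (294,260). Next I'll enlarge both views to confirm this and measure.

```bash
python3 - <<'E'
import cv2, numpy as np
a=cv2.imread("pics/top0.png")[155:265,165:345]; b=cv2.imread("pics/scene0.png")[165:305,220:340]
cv2.imwrite("pics/c1.png",cv2.resize(a,None,fx=4.4,fy=4.4,interpolation=3)[:,:])
cv2.imwrite("pics/c2.png",cv2.resize(b,None,fx=4.2,fy=4.2,interpolation=3))
E
```

```text
(no output)
```

View pics/c1.png

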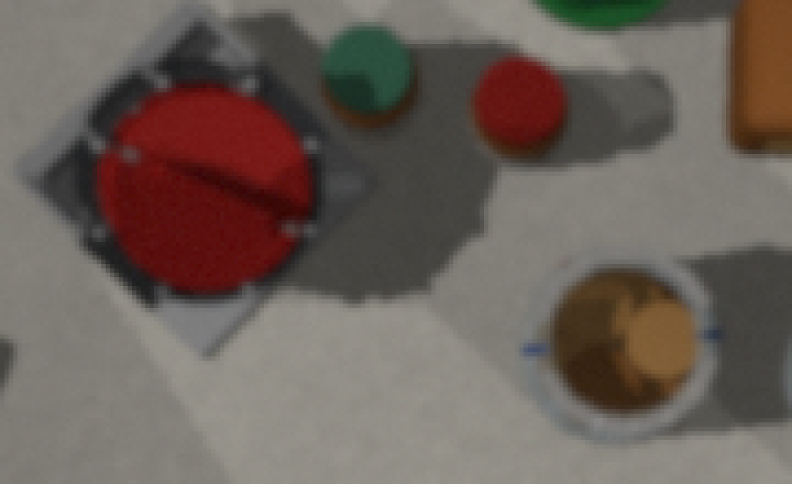

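View pics/c2.png

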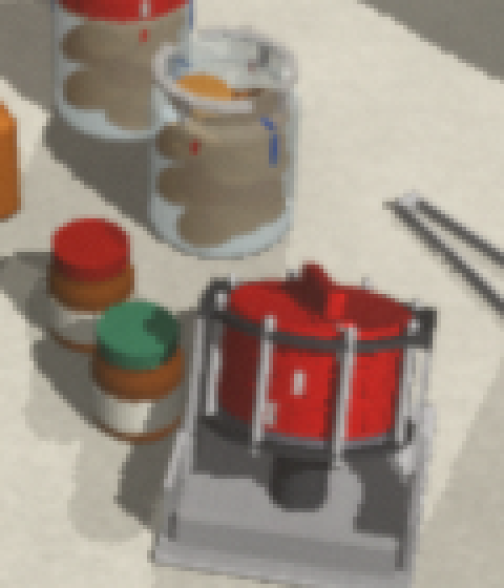

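```bash
cat > h.py <<'E'
import numpy as np, cv2
from scipy.optimize import least_squares
from scipy.spatial.transform import Rotation as Ro
K={};
K['s']=(np.array([[478.349,0,267.756],[0,478.349,207.277],[0,0,1]]),np.array([[-0.8238303955160723, 0.5664296426003053, 0.02146949947069824], [0.3272740403117252, 0.5062383582145226, -0.7978812112152434], [-0.4628122534698829, -0.650292383975051, -0.6024322645594056]]),np.array([0.482758608713567, -0.10216591834100223, 1.8693384167782483]))
K['t']=(np.array([[395.977,0,279.0186],[0,395.977,213.0911],[0,0,1]]),np.array([[-0.01728780802727132, -0.9998448505965845, 0.00337734053744517], [-0.9924863601706713, 0.01675116801214873, -0.12120323116732958], [0.12112785215954494, -0.005447302609771602, -0.9926219674808193]]),np.array([0.007835157951284272, 0.585700707680968, 1.145678336160545]))
def proj(X,c):
    k,R,t=K[c]; p=(np.atleast_2d(X)@R.T+t)@k.T; return p[:,:2]/p[:,2:]
def tri(pt,ps):
    P={c:K[c][0]@np.c_[K[c][1],K[c][2]] for c in 'ts'}
    X=cv2.triangulatePoints(P['t'],P['s'],np.array(pt,float).reshape(2,1),np.array(ps,float).reshape(2,1)).ravel(); X=X[:3]/X[3]
    return X, proj(X,'t')[0]-pt
def ray(px,c,z):
    k,R,t=K[c]; C=-R.T@t; d=R.T@np.linalg.inv(k)@np.r_[px,1]; return C+d*(z-C[2])/d[2]
T=lambda p:np.array([165,155])+np.atleast_2d(p)/4.4
S=lambda p:np.array([220,165])+np.atleast_2d(p)/4.2
E
cat > m.py <<'E'
from h import *
for c in 'ts': print(c,(-K[c][1].T@K[c][2]).round(3))
print('jar mouth',tri(T([622,343])[0],S([226,70])[0]))
b=[ray(p,'t',.135) for p in T([[536,350],[711,333]])]; d=b[1]-b[0]; print('blue',b,'ang',np.degrees(np.arctan2(d[1],d[0])),np.linalg.norm(d))
print('lidtop',tri(T([205,190])[0],S([320,308])[0]))
print('base corners',[ray(p,'t',0).round(3) for p in T([[20,170],[195,5],[370,185],[207,355]])],[ray(p,'s',0).round(3) for p in S([[155,565],[408,580]])])
rt=T([[155,80],[248,85],[310,145],[300,228],[248,295],[163,297],[97,233],[97,147]])
rs=S([[268,320],[348,328],[413,303],[220,290],[306,270],[366,282]])
def frame(q):
    return Ro.from_euler('ZY',[q[2],np.radians(25)])
def f(q,full=False):
    R=frame(q); a=np.radians(22.5+45*np.arange(8)); 
    X=R.apply(np.c_[.071*np.cos(a),.071*np.sin(a),0*a+.154])+[q[0],q[1],0]
    r=[]
    for c,o in(('t',rt),('s',rs)):
        P=proj(X,c); 
        for p in o: e=P-p; r+=list(e[np.argmin((e**2).sum(1))])
    return np.array(r)
for p0 in np.radians([-160,-135,-115,135,-45]):
    s=least_squares(f,[.62,.19,p0],loss='soft_l1'); q=s.x
    print(q[:2].round(4),np.degrees(q[2]).round(1),s.cost.round(2),'mouth',(frame(q).apply([0,0,.15])+[q[0],q[1],0]).round(4),np.abs(s.fun).max().round(1))
E
python3 m.py
```

```text
t [0.443 0.004 1.208]
s [1.296 0.994 1.034]
jar mouth (array([ 0.51622991, -0.07322293,  0.14421737]), array([-0.35970701,  0.4448272 ]))
blue [array([ 0.51464324, -0.02176654,  0.135     ]), array([ 0.52330271, -0.13001774,  0.135     ])] ang -85.42640695144524 0.10859699486016326
lidtop (array([0.6175409 , 0.18440981, 0.1296535 ]), array([-0.37912352,  0.45170933]))
base corners [array([0.656, 0.335, 0.   ]), array([0.773, 0.212, 0.   ]), array([0.642, 0.089, 0.   ]), array([0.524, 0.203, 0.   ])] [array([0.776, 0.221, 0.   ]), array([0.64 , 0.327, 0.   ])]
[0.6638 0.229 ] -135.3 7.88 mouth [0.6188 0.1845 0.1359] 3.7
[0.6638 0.229 ] -135.3 7.88 mouth [0.6188 0.1845 0.1359] 3.7
[0.6638 0.229 ] -135.3 7.88 mouth [0.6188 0.1845 0.1359] 3.7
[0.6619 0.1378] 133.6 49.48 mouth [0.6182 0.1837 0.1359] 12.0
[0.6153 0.2484] -87.9 20.83 mouth [0.6176 0.1851 0.1359] 6.3
```

The crops show the lid stack and bar at crop 1 (205,190) and the jar's blue marks at (536,350) and (711,333). The two-view fit puts the holder at psi ≈ -135° and its mouth at (0.619, 0.1845, 0.136). Next I'll enlarge the bar with the contrast stretched.

```bash
python3 - <<'E'
import cv2, numpy as np
a=cv2.imread("pics/top0.png")[168:228,182:242,2]; b=cv2.imread("pics/scene0.png")[220:265,268:328,2]
f=lambda i,h:cv2.resize(cv2.normalize(np.clip(i,60,210),None,0,255,32),(390,h),interpolation=2)
A,B=f(a,390),f(b,292); B=np.pad(B,((0,98),(0,0)))
cv2.imwrite("pics/c3.png",np.hstack([A,B]))
E
```

```text
(no output)
```

View pics/c3.png

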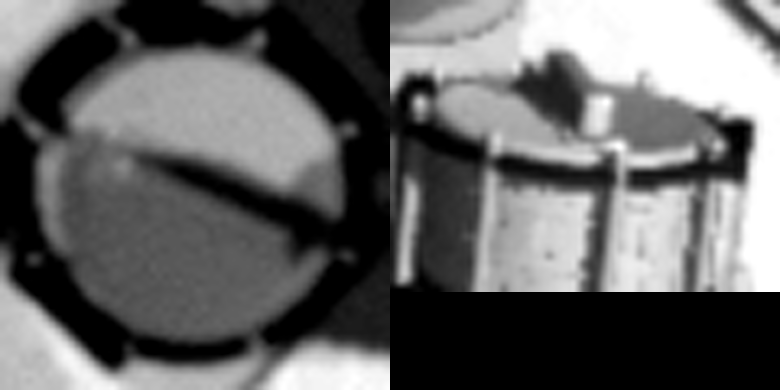

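```bash
cat >> h.py <<'E'
psi=np.radians(-135.3); HO=np.array([.6638,.229,0]); HR=Ro.from_euler('ZY',[psi,np.radians(25)])
def inh(px,c,z):
    k,R,t=K[c]; C=HR.inv().apply(-R.T@t-HO); d=HR.inv().apply(R.T@np.linalg.inv(k)@np.r_[px,1]); return C+d*(z-C[2])/d[2]
E
python3 - <<'E'
from h import *
A=lambda u,v:np.array([182+u/6.5,168+v/6.5]); B=lambda u,v:np.array([268+(u-390)/6.5,220+v/6.5])
for n,p,c,z in(('nearface',B(597,115),'s',.160),('neartop',B(597,95),'s',.17),('fartop',B(560,53),'s',.17),('tL',A(125,165),'t',.165),('tR',A(312,230),'t',.170),('tLe',A(135,150),'t',.17),('discT',A(195,197),'t',.15),('discS',B(580,122),'s',.15)):
    print(n,inh(p,c,z).round(4))
for phi in (-30,-20,-10,0,10,20,30):
    a=np.radians(phi); X=np.array([[.04*s*np.cos(a),.04*s*np.sin(a),.17] for s in(1,-1)]); P=HR.apply(X)+HO
    pt=proj(P,'t'); ps=proj(P,'s'); print(phi,((pt-[182,168])*6.5).round().tolist(),((ps-[268,220])*6.5+[390,0]).round().tolist())
E
```

```text
nearface [-0.0392 -0.015   0.16  ]
neartop [-0.0435 -0.0143  0.17  ]
fartop [0.019  0.0085 0.17  ]
tL [-0.0299 -0.0094  0.165 ]
tR [0.044  0.0259 0.17  ]
tLe [-0.0324 -0.0021  0.17  ]
discT [0.0032 0.0013 0.15  ]
discS [-0.0184 -0.0066  0.15  ]
-30 [[219.0, 292.0], [170.0, 108.0]] [[626.0, 53.0], [520.0, 79.0]]
-20 [[234.0, 286.0], [153.0, 114.0]] [[613.0, 50.0], [534.0, 83.0]]
-10 [[249.0, 278.0], [139.0, 122.0]] [[598.0, 47.0], [549.0, 86.0]]
0 [[262.0, 267.0], [125.0, 133.0]] [[583.0, 45.0], [565.0, 88.0]]
10 [[272.0, 254.0], [114.0, 146.0]] [[568.0, 43.0], [581.0, 90.0]]
20 [[281.0, 240.0], [106.0, 161.0]] [[553.0, 42.0], [597.0, 91.0]]
30 [[287.0, 225.0], [100.0, 177.0]] [[539.0, 41.0], [612.0, 92.0]]
```

```bash
cat >> h.py <<'E'
def tilt_rot(phi,flip=1):
    xl=HR.apply([np.cos(phi),np.sin(phi),0]); z=HR.apply([0,0,1]); yl=np.cross(z,xl)
    X=flip*yl; Y=-z; return Ro.from_matrix(np.c_[X,Y,np.cross(X,Y)])
def level_rot(az,flip=1):  # lid x azimuth az, tool x = flip*lid y
    X=flip*np.array([-np.sin(az),np.cos(az),0]); Y=np.array([0,0,-1.]); return Ro.from_matrix(np.c_[X,Y,np.cross(X,Y)])
def plan(P0,R0,wps):
    "wps: (pos,rot); turn first, then shift in tool axes (cm)"
    for P,R in wps:
        w=(R0.inv()*R).as_rotvec(); d=R.inv().apply(np.array(P)-P0)*100
        print('turn',w.round(4),'min rows %.1f'%(np.linalg.norm(w)/.1249),'| shift cm',d.round(2),'min rows %.1f'%(np.linalg.norm(d)/4.17)); P0,R0=np.array(P),R
def cur():
    from bench import ctrl
    o=ctrl.observe(); return o['position'],Ro.from_quat(o['tool_rot']),o
def ax(s): return HO+HR.apply([0,0,s])
E
python3 - <<'E'
from h import *
P,R,o=cur(); print(R.as_matrix().round(3)); ph=np.radians(20)
print(ax(.27),ax(.166))
for f in(1,-1):
    T=tilt_rot(ph,f); print(f,T.as_matrix().round(3).tolist())
    plan(P,R,[((.42,-.32,.36),R),((.5,0,.36),R),(ax(.27),T),(ax(.167),T)])
E
```

```text
[[ 0.248 -0.     0.969]
 [-0.969  0.002  0.248]
 [-0.002 -1.     0.   ]]
[0.58269285 0.14873779 0.2447031 ] [0.61393412 0.1796536  0.15044709]
1 [[0.881, 0.3, 0.365], [-0.45, 0.297, 0.842], [0.145, -0.906, 0.397]]
turn [0. 0. 0.] min rows 0.0 | shift cm [-16.04 -11.52  32.74] min rows 9.2
turn [0. 0. 0.] min rows 0.0 | shift cm [-29.01   0.05  15.69] min rows 7.9
turn [ 0.4477 -0.8645  0.039 ] min rows 7.8 | shift cm [-1.07 17.36 10.96] min rows 4.9
turn [0. 0. 0.] min rows 0.0 | shift cm [-0.  10.3 -0. ] min rows 2.5
-1 [[-0.881, 0.3, -0.365], [0.45, 0.297, -0.842], [-0.145, -0.906, -0.397]]
turn [0. 0. 0.] min rows 0.0 | shift cm [-16.04 -11.52  32.74] min rows 9.2
turn [0. 0. 0.] min rows 0.0 | shift cm [-29.01   0.05  15.69] min rows 7.9
turn [-0.047   2.2196  0.5404] min rows 18.3 | shift cm [  1.07  17.36 -10.96] min rows 4.9
turn [0. 0. 0.] min rows 0.0 | shift cm [ 0.  10.3  0. ] min rows 2.5
```

```bash
r='{"tx":-1.6,"ty":-1.15,"tz":3.27}'; python3 -m handwheel '[{"tx":-1.6,"ty":-1.15,"tz":3.27},{"tx":-1.6,"ty":-1.15,"tz":3.27},{"tx":-1.6,"ty":-1.15,"tz":3.27},{"tx":-1.6,"ty":-1.15,"tz":3.27},{"tx":-1.6,"ty":-1.15,"tz":3.27},{"tx":-1.6,"ty":-1.15,"tz":3.27},{"tx":-1.6,"ty":-1.15,"tz":3.27},{"tx":-1.6,"ty":-1.15,"tz":3.27},{"tx":-1.6,"ty":-1.15,"tz":3.27},{"tx":-1.6,"ty":-1.15,"tz":3.27}]' 30
python3 -m handwheel '[{"tx":-3.2,"tz":1.75},{"tx":-3.2,"tz":1.75},{"tx":-3.2,"tz":1.75},{"tx":-3.2,"tz":1.75},{"tx":-3.2,"tz":1.75},{"tx":-3.2,"tz":1.75},{"tx":-3.2,"tz":1.75},{"tx":-3.2,"tz":1.75},{"tx":-3.2,"tz":1.75},{}]'
python3 -m handwheel '[{"wx":0.05,"wy":-0.096,"wz":0.004},{"wx":0.05,"wy":-0.096,"wz":0.004},{"wx":0.05,"wy":-0.096,"wz":0.004},{"wx":0.05,"wy":-0.096,"wz":0.004},{"wx":0.05,"wy":-0.096,"wz":0.004},{"wx":0.05,"wy":-0.096,"wz":0.004},{"wx":0.05,"wy":-0.096,"wz":0.004},{"wx":0.05,"wy":-0.096,"wz":0.004},{"wx":0.05,"wy":-0.096,"wz":0.004},{},{}]'
python3 - <<'E'
from h import *
P,R,o=cur(); print(o['joint_positions'].round(2)); T=tilt_rot(np.radians(20)); plan(P,R,[(ax(.27),T),(ax(.167),T)])
E
```

```text
[-1.39  0.31  1.51  0.    1.33 -0.07]
turn [ 0.4477 -0.8645  0.039 ] min rows 7.8 | shift cm [ 7.06 34.16 75.45] min rows 19.9
turn [0. 0. 0.] min rows 0.0 | shift cm [-0.  10.3 -0. ] min rows 2.5invalid input
invalid input
invalid input
```

```bash
python3 -m handwheel '[{"tx":0,"ty":-1,"tz":0,"wx":0,"wy":0,"wz":0,"grip":0}]' 30; echo; python3 -m handwheel '[{"tx":0,"ty":-1,"tz":0}]'; echo;python3 -m handwheel '[{"ty":-1,"grip":0}]' 30
```

```text
time_s: 0.18
position: [0.1424, -0.5552, 0.253]
tool_rot: [-0.557, 0.435, -0.432, 0.56]
force: [-0.3, -0.5, -1.3]
finger_gap: 1.003

invalid input
invalid input
```

```bash
python3 -m handwheel '[{"tx":-1.6,"ty":-1.1,"tz":3.3,"wx":0,"wy":0,"wz":0,"grip":0},{"tx":-1.6,"ty":-1.1,"tz":3.3,"wx":0,"wy":0,"wz":0,"grip":0},{"tx":-1.6,"ty":-1.1,"tz":3.3,"wx":0,"wy":0,"wz":0,"grip":0},{"tx":-1.6,"ty":-1.1,"tz":3.3,"wx":0,"wy":0,"wz":0,"grip":0},{"tx":-1.6,"ty":-1.1,"tz":3.3,"wx":0,"wy":0,"wz":0,"grip":0},{"tx":-1.6,"ty":-1.1,"tz":3.3,"wx":0,"wy":0,"wz":0,"grip":0},{"tx":-1.6,"ty":-1.1,"tz":3.3,"wx":0,"wy":0,"wz":0,"grip":0},{"tx":-1.6,"ty":-1.1,"tz":3.3,"wx":0,"wy":0,"wz":0,"grip":0},{"tx":-1.6,"ty":-1.1,"tz":3.3,"wx":0,"wy":0,"wz":0,"grip":0},{"tx":-1.6,"ty":-1.1,"tz":3.3,"wx":0,"wy":0,"wz":0,"grip":0}]' 30
python3 -m handwheel '[{"tx":-3.2,"ty":0,"tz":1.8,"wx":0,"wy":0,"wz":0,"grip":0},{"tx":-3.2,"ty":0,"tz":1.8,"wx":0,"wy":0,"wz":0,"grip":0},{"tx":-3.2,"ty":0,"tz":1.8,"wx":0,"wy":0,"wz":0,"grip":0},{"tx":-3.2,"ty":0,"tz":1.8,"wx":0,"wy":0,"wz":0,"grip":0},{"tx":-3.2,"ty":0,"tz":1.8,"wx":0,"wy":0,"wz":0,"grip":0},{"tx":-3.2,"ty":0,"tz":1.8,"wx":0,"wy":0,"wz":0,"grip":0},{"tx":-3.2,"ty":0,"tz":1.8,"wx":0,"wy":0,"wz":0,"grip":0},{"tx":-3.2,"ty":0,"tz":1.8,"wx":0,"wy":0,"wz":0,"grip":0},{"tx":-3.2,"ty":0,"tz":1.8,"wx":0,"wy":0,"wz":0,"grip":0},{"tx":0,"ty":0,"tz":0,"wx":0,"wy":0,"wz":0,"grip":0}]'
python3 -m handwheel '[{"tx":0,"ty":0,"tz":0,"wx":0.05,"wy":-0.096,"wz":0.004,"grip":0},{"tx":0,"ty":0,"tz":0,"wx":0.05,"wy":-0.096,"wz":0.004,"grip":0},{"tx":0,"ty":0,"tz":0,"wx":0.05,"wy":-0.096,"wz":0.004,"grip":0},{"tx":0,"ty":0,"tz":0,"wx":0.05,"wy":-0.096,"wz":0.004,"grip":0},{"tx":0,"ty":0,"tz":0,"wx":0.05,"wy":-0.096,"wz":0.004,"grip":0},{"tx":0,"ty":0,"tz":0,"wx":0.05,"wy":-0.096,"wz":0.004,"grip":0},{"tx":0,"ty":0,"tz":0,"wx":0.05,"wy":-0.096,"wz":0.004,"grip":0},{"tx":0,"ty":0,"tz":0,"wx":0.05,"wy":-0.096,"wz":0.004,"grip":0},{"tx":0,"ty":0,"tz":0,"wx":0.05,"wy":-0.096,"wz":0.004,"grip":0},{"tx":0,"ty":0,"tz":0,"wx":0,"wy":0,"wz":0,"grip":0},{"tx":0,"ty":0,"tz":0,"wx":0,"wy":0,"wz":0,"grip":0}]'
python3 - <<'E'
from h import *
P,R,o=cur(); print(o['joint_positions'].round(2)); T=tilt_rot(np.radians(20)); plan(P,R,[(ax(.27),T),(ax(.167),T)])
E
```

```text
time_s: 1.02
position: [0.4236, -0.3186, 0.3667]
tool_rot: [0.559, -0.433, 0.434, -0.559]
force: [0.0, -0.4, 0.1]
finger_gap: 1.0
time_s: 1.85
position: [0.5092, 0.0051, 0.3659]
tool_rot: [-0.559, 0.432, -0.431, 0.561]
force: [-0.5, 0.0, -0.8]
finger_gap: 1.0
time_s: 2.77
position: [0.5077, -0.002, 0.3654]
tool_rot: [-0.545, 0.069, -0.237, 0.801]
force: [-1.1, -0.1, 0.2]
finger_gap: 1.0
[-0.36  0.01  1.66  0.41  1.3   0.01]
turn [ 0.0022 -0.004   0.0049] min rows 0.1 | shift cm [-1.92 17.67 10.64] min rows 5.0
turn [0. 0. 0.] min rows 0.0 | shift cm [-0.  10.3 -0. ] min rows 2.5
```

```bash
python3 -m handwheel '[{"tx":-0.3,"ty":2,"tz":2.1,"wx":0,"wy":0,"wz":0,"grip":0},{"tx":-0.3,"ty":2,"tz":2.1,"wx":0,"wy":0,"wz":0,"grip":0},{"tx":-0.3,"ty":2,"tz":2.1,"wx":0,"wy":0,"wz":0,"grip":0},{"tx":-0.3,"ty":3,"tz":2.1,"wx":0,"wy":0,"wz":0,"grip":0},{"tx":-0.3,"ty":3,"tz":2.1,"wx":0,"wy":0,"wz":0,"grip":0},{"tx":-0.3,"ty":3,"tz":0,"wx":0,"wy":0,"wz":0,"grip":0},{"tx":-0.1,"ty":2.6,"tz":0.1,"wx":0,"wy":0,"wz":0,"grip":0},{"tx":0,"ty":0,"tz":0,"wx":0,"wy":0,"wz":0,"grip":0},{"tx":0,"ty":0,"tz":0,"wx":0,"wy":0,"wz":0,"grip":0}]'
python3 -m handwheel '[{"tx":0,"ty":2.5,"tz":0,"wx":0,"wy":0,"wz":0,"grip":0},{"tx":0,"ty":2.5,"tz":0,"wx":0,"wy":0,"wz":0,"grip":0},{"tx":0,"ty":0,"tz":0,"wx":0,"wy":0,"wz":0,"grip":0}]'
python3 - <<'E'
from h import *
from bench import ctrl
P,R,o=cur(); print(o['joint_positions'].round(2)); T=tilt_rot(np.radians(20)); plan(P,R,[(ax(.167),T)])
c=ctrl.camera('scene')['color'][160:280,220:360]; d=ctrl.camera('top')['color'][140:260,150:270]
cv2.imwrite('pics/c4.png',np.hstack([cv2.resize(c,(420,360),interpolation=2),cv2.resize(d,(360,360),interpolation=2)]))
E
```

```text
time_s: 3.52
position: [0.5828, 0.15, 0.2439]
tool_rot: [-0.546, 0.068, -0.234, 0.802]
force: [-0.6, -0.4, -0.9]
finger_gap: 1.004
time_s: 3.77
position: [0.5985, 0.1637, 0.1983]
tool_rot: [-0.546, 0.068, -0.235, 0.802]
force: [-0.7, 0.1, -0.4]
finger_gap: 1.001
[0.03 0.28 1.78 0.41 0.79 0.23]
turn [ 0.0021 -0.0006  0.0023] min rows 0.0 | shift cm [-0.05  5.18  0.01] min rows 1.2
```

View pics/c4.png

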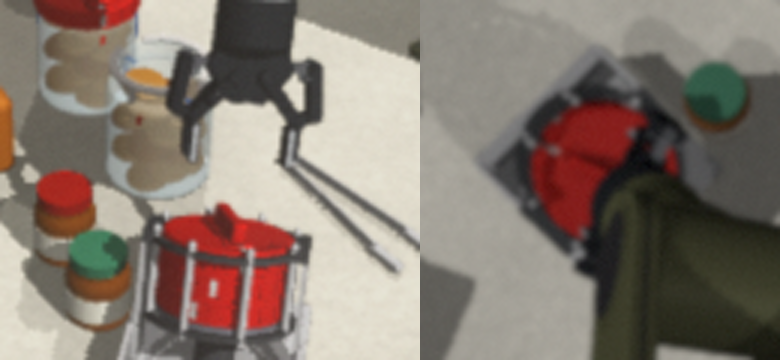

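The view shows the open fingers at crop (190,155) and (288,163), straddling the bar at (230,222), with good clearance on both sides. I'll go down and grip.

```bash
python3 -m handwheel '[{"tx":-0.05,"ty":2.5,"tz":0,"wx":0,"wy":0,"wz":0,"grip":0},{"tx":0,"ty":1.5,"tz":0,"wx":0,"wy":0,"wz":0,"grip":0},{"tx":0,"ty":1.1,"tz":0,"wx":0,"wy":0,"wz":0,"grip":0},{"tx":0,"ty":0,"tz":0,"wx":0,"wy":0,"wz":0,"grip":0.5},{"tx":0,"ty":0,"tz":0,"wx":0,"wy":0,"wz":0,"grip":1},{"tx":0,"ty":0,"tz":0,"wx":0,"wy":0,"wz":0,"grip":1},{"tx":0,"ty":0,"tz":0,"wx":0,"wy":0,"wz":0,"grip":1},{"tx":0,"ty":0,"tz":0,"wx":0,"wy":0,"wz":0,"grip":1},{"tx":0,"ty":0,"tz":0,"wx":0,"wy":0,"wz":0,"grip":1},{"tx":0,"ty":0,"tz":0,"wx":0,"wy":0,"wz":0,"grip":1},{"tx":0,"ty":0,"tz":0,"wx":0,"wy":0,"wz":0,"grip":1}]' 60
python3 - <<'E'
from h import *
P,R,o=cur(); print(o['finger_gap']*85, o['force'].round(1),HR.inv().apply(P-HO).round(4))
E
```

```text
time_s: 4.78
position: [0.614, 0.1788, 0.1539]
tool_rot: [-0.545, 0.067, -0.235, 0.802]
force: [0.5, 1.0, 0.9]
finger_gap: 0.137
11.660259864445345 [0.5 1.  0.9] [-0.001   0.0006  0.1694]
```

```bash
python3 -m handwheel '[{"tx":0,"ty":0,"tz":0,"wx":0,"wy":0,"wz":0,"grip":1},{"tx":0,"ty":-0.3,"tz":0,"wx":0,"wy":0,"wz":0,"grip":1},{"tx":0,"ty":-0.6,"tz":0,"wx":0,"wy":0,"wz":0,"grip":1},{"tx":0,"ty":-0.8,"tz":0,"wx":0,"wy":0,"wz":0,"grip":1},{"tx":0,"ty":-0.8,"tz":0,"wx":0,"wy":0,"wz":0,"grip":1},{"tx":0,"ty":-0.8,"tz":0,"wx":0,"wy":0,"wz":0,"grip":1},{"tx":0,"ty":-0.8,"tz":0,"wx":0,"wy":0,"wz":0,"grip":1},{"tx":0,"ty":-1.5,"tz":0,"wx":0,"wy":0,"wz":0,"grip":1},{"tx":0,"ty":-2,"tz":0,"wx":0,"wy":0,"wz":0,"grip":1},{"tx":0,"ty":-2,"tz":0,"wx":0,"wy":0,"wz":0,"grip":1},{"tx":0,"ty":-2,"tz":0,"wx":0,"wy":0,"wz":0,"grip":1},{"tx":0,"ty":-2,"tz":0,"wx":0,"wy":0,"wz":0,"grip":1}]'
python3 -m handwheel '[{"tx":0,"ty":0,"tz":0,"wx":0,"wy":0,"wz":0,"grip":1},{"tx":0,"ty":0,"tz":0,"wx":0,"wy":0,"wz":0,"grip":1},{"tx":0,"ty":0,"tz":0,"wx":0,"wy":0,"wz":0,"grip":1}]'
python3 - <<'E'
from h import *
from bench import ctrl
P,R,o=cur(); print(o['finger_gap']*85, o['force'].round(1),HR.inv().apply(P-HO).round(4),o['joint_positions'].round(2))
c=ctrl.camera('scene')['color'][130:310,190:370]; 
cv2.imwrite('pics/c5.png',cv2.resize(c,(540,540),interpolation=2))
az=np.radians(-85.4)
plan(P,R,[((.516,-.073,.30),level_rot(az)),((.516,-.073,.19),level_rot(az))])
E
```

```text
time_s: 5.78
position: [0.5716, 0.1381, 0.2781]
tool_rot: [-0.545, 0.067, -0.235, 0.802]
force: [-0.2, 0.2, -1.0]
finger_gap: 0.138
time_s: 6.03
position: [0.5719, 0.1386, 0.2762]
tool_rot: [-0.545, 0.067, -0.235, 0.802]
force: [0.3, 0.6, -1.1]
finger_gap: 0.143
12.14112640203127 [ 0.3  0.6 -1.1] [ 1.000e-04 -4.000e-04  3.048e-01] [-0.02  0.15  1.73  0.37  0.98  0.26]
turn [-0.3595 -0.5138  0.2565] min rows 5.4 | shift cm [ -7.27  -2.38 -20.64] min rows 5.3
turn [0. 0. 0.] min rows 0.0 | shift cm [ 0. 11.  0.] min rows 2.6
```

View pics/c5.png

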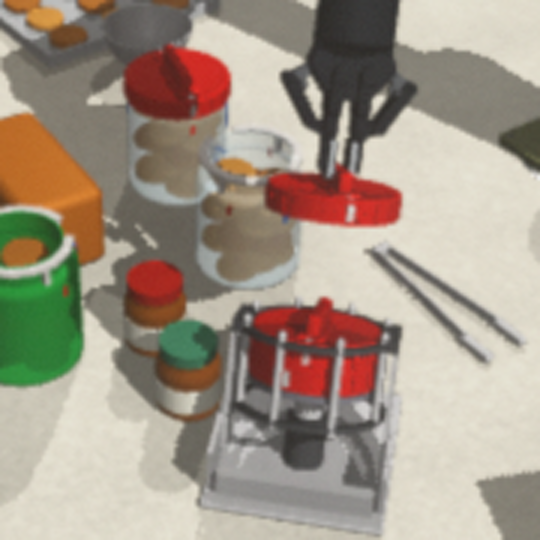

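The top lid is out at crop (333,195), and the next lid has risen in the holder at (318,335). Next I'll level it, turn it and carry it over the jar.

```bash
python3 -m handwheel '[{"tx":0,"ty":-0.5,"tz":0,"wx":-0.06,"wy":-0.0856,"wz":0.0428,"grip":1},{"tx":0,"ty":-0.5,"tz":0,"wx":-0.06,"wy":-0.0856,"wz":0.0428,"grip":1},{"tx":0,"ty":-0.5,"tz":0,"wx":-0.06,"wy":-0.0856,"wz":0.0428,"grip":1},{"tx":0,"ty":-0.5,"tz":0,"wx":-0.06,"wy":-0.0856,"wz":0.0428,"grip":1},{"tx":0,"ty":0,"tz":0,"wx":-0.06,"wy":-0.0856,"wz":0.0428,"grip":1},{"tx":0,"ty":0,"tz":0,"wx":-0.06,"wy":-0.0856,"wz":0.0428,"grip":1},{"tx":0,"ty":0,"tz":0,"wx":0,"wy":0,"wz":0,"grip":1}]'
python3 -m handwheel '[{"tx":-0.5,"ty":0,"tz":-1.4,"wx":0,"wy":0,"wz":0,"grip":1},{"tx":-1,"ty":0,"tz":-2.8,"wx":0,"wy":0,"wz":0,"grip":1},{"tx":-1,"ty":0,"tz":-2.8,"wx":0,"wy":0,"wz":0,"grip":1},{"tx":-1,"ty":0,"tz":-2.8,"wx":0,"wy":0,"wz":0,"grip":1},{"tx":-1,"ty":0,"tz":-2.8,"wx":0,"wy":0,"wz":0,"grip":1},{"tx":-1,"ty":0,"tz":-2.8,"wx":0,"wy":0,"wz":0,"grip":1},{"tx":-1,"ty":0,"tz":-2.8,"wx":0,"wy":0,"wz":0,"grip":1},{"tx":-0.5,"ty":0,"tz":-1.4,"wx":0,"wy":0,"wz":0,"grip":1},{"tx":0,"ty":0,"tz":0,"wx":0,"wy":0,"wz":0,"grip":1},{"tx":0,"ty":0,"tz":0,"wx":0,"wy":0,"wz":0,"grip":1}]'
python3 - <<'E'
from h import *
P,R,o=cur(); print(o['joint_positions'].round(2)); L=level_rot(np.radians(-85.4)); plan(P,R,[((.516,-.073,.215),L)])
E
```

```text
time_s: 6.67
position: [0.5694, 0.1363, 0.2935]
tool_rot: [0.707, 0.029, -0.031, -0.706]
force: [-0.3, 0.0, -1.0]
finger_gap: 0.142
time_s: 7.5
position: [0.5126, -0.0681, 0.2949]
tool_rot: [-0.706, -0.027, 0.027, 0.707]
force: [0.3, -0.4, -0.8]
finger_gap: 0.142
[-0.21  0.19  1.54  0.    1.41 -0.29]
turn [-0.0011 -0.0046 -0.0001] min rows 0.0 | shift cm [ 0.3   7.99 -0.52] min rows 1.9
```

```bash
python3 -m handwheel '[{"tx":0.15,"ty":2,"tz":-0.25,"wx":0,"wy":0,"wz":0,"grip":1},{"tx":0.15,"ty":2,"tz":-0.25,"wx":0,"wy":0,"wz":0,"grip":1},{"tx":0,"ty":2,"tz":0,"wx":0,"wy":0,"wz":0,"grip":1},{"tx":0,"ty":2,"tz":0,"wx":0,"wy":0,"wz":0,"grip":1},{"tx":0,"ty":0,"tz":0,"wx":0,"wy":0,"wz":0,"grip":1},{"tx":0,"ty":0,"tz":0,"wx":0,"wy":0,"wz":0,"grip":1}]'
python3 - <<'E'
from h import *
from bench import ctrl
P,R,o=cur(); L=level_rot(np.radians(-85.4)); plan(P,R,[((.516,-.073,.215),L)])
c=ctrl.camera('scene')['color'][140:240,225:325]; d=ctrl.camera('top')['color'][185:285,255:355]
cv2.imwrite('pics/c6.png',np.hstack([cv2.resize(x,(400,400),interpolation=2) for x in(c,d)]))
a=np.linspace(0,6.28,40)
# expected lid outlines
for n,z in(('lower edge',-.044),('top',-.019)):
    for c,o,s in(('s',(225,140),4),('t',(255,185),4)):
        p=(proj(P+np.c_[.064*np.cos(a),.064*np.sin(a),0*a+z],c)-o)*s; print(n,c,p.min(0).round(),p.max(0).round())
E
```

```text
time_s: 8.0
position: [0.5163, -0.0707, 0.2145]
tool_rot: [-0.706, -0.027, 0.029, 0.707]
force: [-0.1, -1.2, -0.6]
finger_gap: 0.145
turn [-0.0015  0.0002 -0.0027] min rows 0.0 | shift cm [-0.05 -0.05 -0.22] min rows 0.1
lower edge s [119. 100.] [274. 186.]
lower edge t [106.  94.] [301. 289.]
top s [119.  75.] [276. 159.]
top t [106.  89.] [306. 288.]
```

View pics/c6.png

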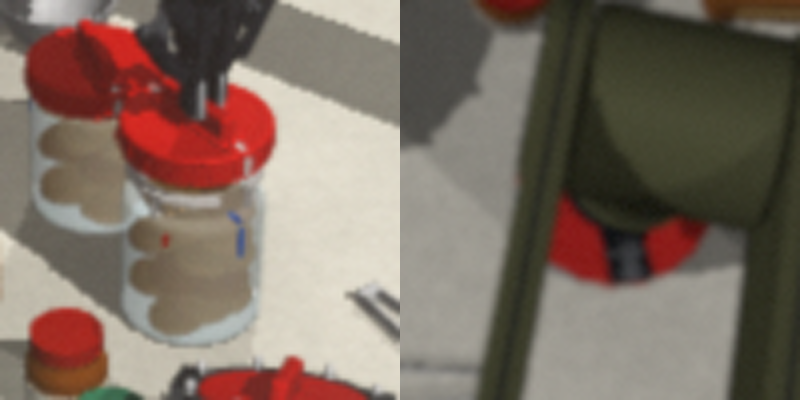

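```bash
python3 - <<'E'
from h import *
P,R,o=cur(); f=lambda u,v:np.array([225+u/4,140+v/4])
def az(px,C,r):
    k,Rr,t=K['s']; c=-Rr.T@t; d=Rr.T@np.linalg.inv(k)@np.r_[px,1]; e=(c-C)[:2]; D=d[:2]
    A,B,Q=D@D,2*e@D,e@e-r*r; s=(-B-np.sqrt(B*B-4*A*Q))/(2*A); X=c+s*d; return np.degrees(np.arctan2(*(X-C)[1::-1])),X.round(4)
print('lid mark',az(f(249,165),P,.064)); J=np.array([.516,-.073,0])
for p in((240,225),(240,245)): print('jar blue',az(f(*p),J,.062))
print('jar red',az(f(166,241),J,.062))
a=np.linspace(0,6.28,60); p=(proj(J+np.c_[.062*np.cos(a),.062*np.sin(a),0*a],'s')-[225,140])*4; print('jar base pred',p.min(0),p.max(0))
p=(proj(J+np.c_[.062*np.cos(a),.062*np.sin(a),0*a+.06],'s')-[225,140])*4; print('jar z60 pred',p.min(0),p.max(0))
E
```

```text
lid mark (np.float64(97.70287285365937), array([ 0.5095, -0.0079,  0.1803]))
jar blue (np.float64(92.79548670930171), array([ 0.513 , -0.0111,  0.1206]))
jar blue (np.float64(93.87333025905237), array([ 0.5118, -0.0111,  0.0998]))
jar red (np.float64(33.939037392929826), array([ 0.5674, -0.0384,  0.1092]))
jar base pred [118.97464385 260.66819282] [260.21536612 347.94408143]
jar z60 pred [119.33086985 206.32708619] [263.68263308 292.20934126]
```

```bash
python3 -m handwheel '[{"tx":-0.05,"ty":0.9,"tz":-0.2,"wx":0,"wy":0.03,"wz":0,"grip":1},{"tx":0,"ty":0.9,"tz":0,"wx":0,"wy":0,"wz":0,"grip":1},{"tx":0,"ty":0.6,"tz":0,"wx":0,"wy":0,"wz":0,"grip":1},{"tx":0,"ty":0.3,"tz":0,"wx":0,"wy":0,"wz":0,"grip":1},{"tx":0,"ty":0.2,"tz":0,"wx":0,"wy":0,"wz":0,"grip":1},{"tx":0,"ty":0,"tz":0,"wx":0,"wy":0,"wz":0,"grip":1}]' 
python3 -m handwheel '[{"tx":0,"ty":0.2,"tz":0,"wx":0,"wy":0,"wz":0,"grip":1},{"tx":0,"ty":0,"tz":0,"wx":0,"wy":0,"wz":0,"grip":1}]'
python3 -m handwheel '[{"tx":0,"ty":0.2,"tz":0,"wx":0,"wy":0,"wz":0,"grip":1},{"tx":0,"ty":0,"tz":0,"wx":0,"wy":0,"wz":0,"grip":1}]'
```

```text
time_s: 8.6
position: [0.5174, -0.073, 0.1864]
tool_rot: [-0.706, -0.018, 0.018, 0.707]
force: [1.2, 3.3, -1.5]
finger_gap: 0.142
time_s: 8.77
position: [0.5172, -0.0733, 0.1845]
tool_rot: [-0.707, -0.018, 0.018, 0.707]
force: [1.3, 3.8, -0.5]
finger_gap: 0.143
time_s: 8.93
position: [0.517, -0.0736, 0.1824]
tool_rot: [-0.707, -0.018, 0.018, 0.707]
force: [0.9, 3.4, -1.7]
finger_gap: 0.146
```

```bash
python3 -m handwheel '[{"tx":0.05,"ty":0,"tz":0.2,"wx":0,"wy":0,"wz":0,"grip":1},{"tx":0,"ty":0.2,"tz":0,"wx":0,"wy":0,"wz":0,"grip":1},{"tx":0,"ty":0,"tz":0,"wx":0,"wy":0,"wz":0,"grip":1}]' 
python3 -m handwheel '[{"tx":0,"ty":0.2,"tz":0,"wx":0,"wy":0,"wz":0,"grip":1},{"tx":0,"ty":0,"tz":0,"wx":0,"wy":0,"wz":0,"grip":1}]'
python3 -m handwheel '[{"tx":0,"ty":0.2,"tz":0,"wx":0,"wy":0,"wz":0,"grip":1},{"tx":0,"ty":0,"tz":0,"wx":0,"wy":0,"wz":0,"grip":1}]'
```

```text
time_s: 9.18
position: [0.5168, -0.0723, 0.1802]
tool_rot: [0.707, 0.017, -0.018, -0.706]
force: [-0.1, -0.4, -1.0]
finger_gap: 0.142
time_s: 9.35
position: [0.517, -0.072, 0.1782]
tool_rot: [0.707, 0.018, -0.018, -0.707]
force: [0.3, -0.1, -1.6]
finger_gap: 0.144
time_s: 9.52
position: [0.5176, -0.0721, 0.1768]
tool_rot: [0.707, 0.018, -0.018, -0.707]
force: [-0.9, 0.3, 2.0]
finger_gap: 0.143
```

```bash
python3 -m handwheel '[{"tx":0,"ty":0.15,"tz":0,"wx":0,"wy":0,"wz":0,"grip":1},{"tx":0,"ty":0,"tz":0,"wx":0,"wy":0,"wz":0,"grip":1}]' 
python3 -m handwheel '[{"tx":0,"ty":0.1,"tz":0,"wx":0,"wy":0,"wz":0,"grip":1},{"tx":0,"ty":0,"tz":0,"wx":0,"wy":0,"wz":0,"grip":1}]'
python3 - <<'E'
from h import *
from bench import ctrl
P,R,o=cur(); print(o['force'],o['torque'])
c=ctrl.camera('scene')['color'][155:235,230:310]
cv2.imwrite('pics/c7.png',cv2.resize(c,(560,560),interpolation=2))
a=np.linspace(0,6.28,90)
for z in(.128,.133,.141):
  p=(proj(np.r_[P[:2],0]+np.c_[.064*np.cos(a),.064*np.sin(a),0*a+z],'s')-[230,155])*7; print(z,'lower edge max v',p.max(0).round()); p=(proj(np.r_[P[:2],0]+np.c_[.064*np.cos(a),.064*np.sin(a),0*a+z+.025],'s')-[230,155])*7; print('  top min v',p.min(0).round(),'max',p.max(0).round())
E
```

```text
time_s: 9.68
position: [0.518, -0.072, 0.1756]
tool_rot: [0.707, 0.018, -0.017, -0.707]
force: [0.0, -0.4, 3.8]
finger_gap: 0.14
time_s: 9.85
position: [0.5182, -0.0717, 0.175]
tool_rot: [0.707, 0.019, -0.017, -0.707]
force: [-0.3, 0.8, 7.0]
finger_gap: 0.145
[-0.28315783  0.7770081   7.04250901] [-0.07819932  0.13099113  0.09282976]
0.128 lower edge max v [436. 296.]
  top min v [168. 101.] max [439. 252.]
0.133 lower edge max v [436. 287.]
  top min v [168.  92.] max [439. 243.]
0.141 lower edge max v [437. 273.]
  top min v [168.  78.] max [440. 228.]
```

View pics/c7.png

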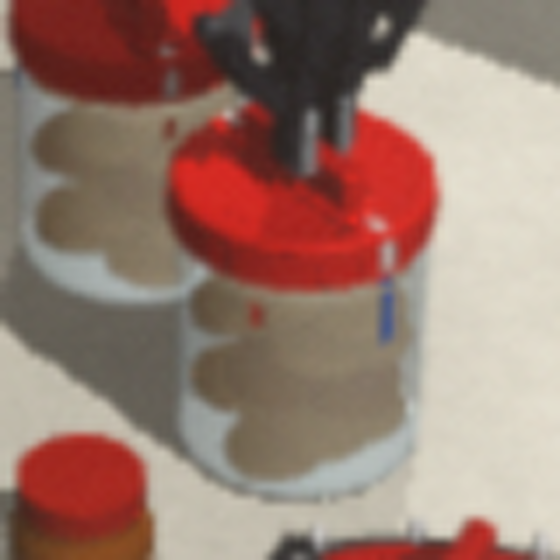

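The lid's lower edge reaches v≈291 and its top starts at ≈99, which fits z≈0.130. So it has dropped in, and its white mark sits over the jar's blue mark at (387,300). I'll ease the pressure and turn it clockwise.

```bash
python3 -m handwheel '[{"tx":0,"ty":-0.05,"tz":0,"wx":0,"wy":0.06,"wz":0,"grip":1},{"tx":0,"ty":0,"tz":0,"wx":0,"wy":0.08,"wz":0,"grip":1},{"tx":0,"ty":0,"tz":0,"wx":0,"wy":0.08,"wz":0,"grip":1},{"tx":0,"ty":0,"tz":0,"wx":0,"wy":0.08,"wz":0,"grip":1},{"tx":0,"ty":0,"tz":0,"wx":0,"wy":0,"wz":0,"grip":1}]' 
python3 - <<'E'
from h import *
P,R,o=cur(); print(o['torque'].round(2), o['joint_positions'].round(2))
E
python3 -m handwheel '[{"tx":0,"ty":0,"tz":0,"wx":0,"wy":0.08,"wz":0,"grip":1},{"tx":0,"ty":0,"tz":0,"wx":0,"wy":0.08,"wz":0,"grip":1},{"tx":0,"ty":0,"tz":0,"wx":0,"wy":0.08,"wz":0,"grip":1},{"tx":0,"ty":0,"tz":0,"wx":0,"wy":0,"wz":0,"grip":1}]' 
python3 - <<'E'
from h import *
P,R,o=cur(); print(o['torque'].round(2), o['joint_positions'].round(2))
E
```

```text
time_s: 10.32
position: [0.5189, -0.0713, 0.1753]
tool_rot: [-0.701, 0.088, -0.09, 0.702]
force: [2.4, 2.5, 4.1]
finger_gap: 0.136
[ 0.3  -0.27 -0.08] [-0.22  0.3   1.71  0.    1.12  0.03]
time_s: 10.65
position: [0.5187, -0.0716, 0.1752]
tool_rot: [-0.686, 0.17, -0.172, 0.686]
force: [2.6, 1.8, 4.8]
finger_gap: 0.144
[ 0.11 -0.27 -0.13] [-0.22  0.3   1.71  0.    1.12  0.27]
```

```bash
python3 -m handwheel '[{"tx":0,"ty":0,"tz":0,"wx":0,"wy":0.08,"wz":0,"grip":1},{"tx":0,"ty":0,"tz":0,"wx":0,"wy":0.08,"wz":0,"grip":1},{"tx":0,"ty":0,"tz":0,"wx":0,"wy":0.08,"wz":0,"grip":1},{"tx":0,"ty":0,"tz":0,"wx":0,"wy":0.08,"wz":0,"grip":1},{"tx":0,"ty":0,"tz":0,"wx":0,"wy":0.06,"wz":0,"grip":1},{"tx":0,"ty":0,"tz":0,"wx":0,"wy":0,"wz":0,"grip":1}]' 
python3 -c "
from h import *
P,R,o=cur(); print(o['torque'].round(2), o['joint_positions'].round(2))"
python3 -m handwheel '[{"tx":0,"ty":0,"tz":0,"wx":0,"wy":0.05,"wz":0,"grip":1},{"tx":0,"ty":0,"tz":0,"wx":0,"wy":0.05,"wz":0,"grip":1},{"tx":0,"ty":0,"tz":0,"wx":0,"wy":0,"wz":0,"grip":1}]' 
python3 - <<'E'
from h import *
from bench import ctrl
P,R,o=cur(); print(o['torque'].round(2), o['joint_positions'].round(2)); x=R.as_matrix()[:,0]; print('lid az',np.degrees(np.arctan2(x[1],x[0]))-90)
c=ctrl.camera('scene')['color'][155:235,230:310]
cv2.imwrite('pics/c8.png',cv2.resize(c,(560,560),interpolation=2))
E
```

```text
time_s: 11.15
position: [0.5193, -0.0727, 0.1753]
tool_rot: [0.642, -0.296, 0.299, -0.642]
force: [4.3, -1.2, 4.5]
finger_gap: 0.141
[-0.27 -0.58  0.02] [-0.22  0.3   1.71 -0.    1.12  0.65]
time_s: 11.4
position: [0.5189, -0.0725, 0.1752]
tool_rot: [-0.626, 0.327, -0.33, 0.626]
force: [4.2, -1.7, 4.8]
finger_gap: 0.142
[-0.27 -0.57  0.06] [-0.22  0.3   1.71 -0.    1.12  0.75]
lid az -145.38796697727952
```

View pics/c8.png

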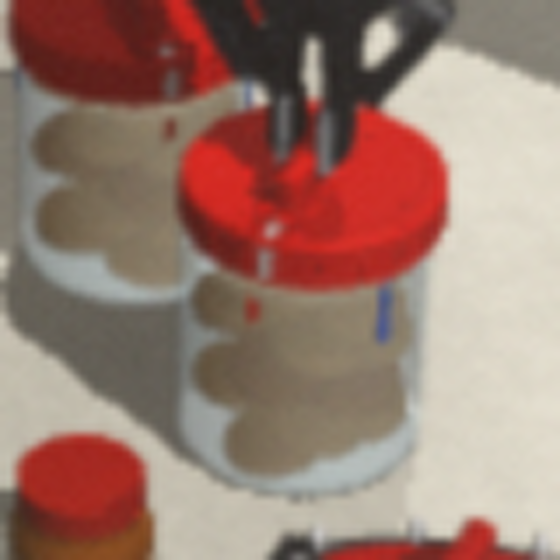

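The lid's white mark at (266,262) is just short of the jar's red stop mark at (252,310). I'll relieve the side force and creep to the stop.

```bash
python3 -m handwheel '[{"tx":0.13,"ty":0,"tz":0.1,"wx":0,"wy":0.04,"wz":0,"grip":1},{"tx":0,"ty":0,"tz":0,"wx":0,"wy":0.02,"wz":0,"grip":1},{"tx":0,"ty":0,"tz":0,"wx":0,"wy":0,"wz":0,"grip":1}]' 
python3 -c "
from h import *
P,R,o=cur(); print(o['torque'].round(2), o['joint_positions'].round(2))"
python3 -m handwheel '[{"tx":0,"ty":0,"tz":0,"wx":0,"wy":0.04,"wz":0,"grip":1},{"tx":0,"ty":0,"tz":0,"wx":0,"wy":0.03,"wz":0,"grip":1},{"tx":0,"ty":0,"tz":0,"wx":0,"wy":0,"wz":0,"grip":1}]' 
python3 -c "
from h import *
P,R,o=cur(); print(o['torque'].round(2), o['joint_positions'].round(2))"
```

```text
time_s: 11.7
position: [0.5192, -0.0727, 0.175]
tool_rot: [0.616, -0.347, 0.347, -0.616]
force: [2.4, -2.3, 6.5]
finger_gap: 0.143
[-0.43 -0.15  0.14] [-0.22  0.3   1.71 -0.    1.13  0.81]
time_s: 11.95
position: [0.5187, -0.0727, 0.175]
tool_rot: [0.604, -0.368, 0.369, -0.603]
force: [0.7, -1.8, 6.9]
finger_gap: 0.142
[-0.49 -0.01  0.13] [-0.22  0.3   1.71 -0.    1.13  0.88]
```

```bash
python3 -m handwheel '[{"tx":0,"ty":0,"tz":0,"wx":0,"wy":0.03,"wz":0,"grip":1},{"tx":0,"ty":0,"tz":0,"wx":0,"wy":0.03,"wz":0,"grip":1},{"tx":0,"ty":0,"tz":0,"wx":0,"wy":0,"wz":0,"grip":1}]' 
python3 - <<'E'
from h import *
from bench import ctrl
P,R,o=cur(); print(o['torque'].round(2), o['joint_positions'].round(2)); x=R.as_matrix()[:,0]; print('lid az',np.degrees(np.arctan2(x[1],x[0]))-90)
c=ctrl.camera('scene')['color'][155:235,230:310]
cv2.imwrite('pics/c9.png',cv2.resize(c,(560,560),interpolation=2))
E
```

```text
time_s: 12.2
position: [0.5184, -0.0728, 0.175]
tool_rot: [0.593, -0.386, 0.386, -0.592]
force: [0.8, -2.7, 7.3]
finger_gap: 0.142
[-0.5   0.03  0.12] [-0.22  0.3   1.71 -0.    1.13  0.94]
lid az -156.23836788173708
```

View pics/c9.png

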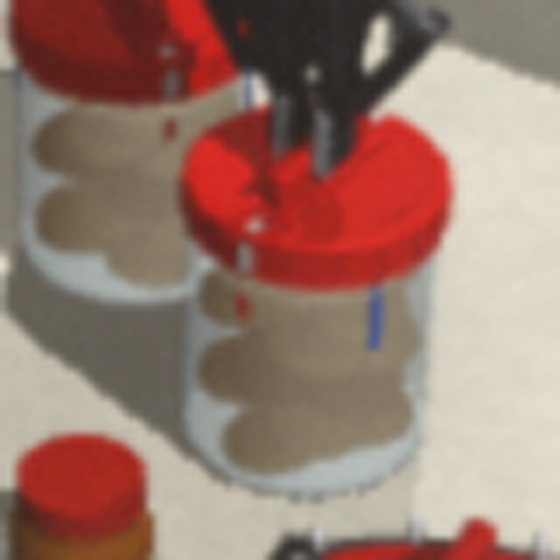

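The lid mark (245,255) is now over the red mark (243,305). The jar has begun to turn along with the lid, so it is at the stop. I'll ease the pressure, release and back off.

```bash
python3 -m handwheel '[{"tx":0,"ty":-0.1,"tz":0,"wx":0,"wy":0,"wz":0,"grip":1},{"tx":0,"ty":0,"tz":0,"wx":0,"wy":-0.01,"wz":0,"grip":1},{"tx":0,"ty":0,"tz":0,"wx":0,"wy":0,"wz":0,"grip":0.7},{"tx":0,"ty":0,"tz":0,"wx":0,"wy":0,"wz":0,"grip":0.5},{"tx":0,"ty":0,"tz":0,"wx":0,"wy":0,"wz":0,"grip":0.5},{"tx":0,"ty":0,"tz":0,"wx":0,"wy":0,"wz":0,"grip":0.5}]' 20
python3 -m handwheel '[{"tx":0,"ty":-1,"tz":0,"wx":0,"wy":0,"wz":0,"grip":0.5},{"tx":0,"ty":-2,"tz":0,"wx":0,"wy":0,"wz":0,"grip":0.5},{"tx":0,"ty":-3,"tz":0,"wx":0,"wy":0,"wz":0,"grip":0.5},{"tx":0,"ty":-3,"tz":0,"wx":0,"wy":0,"wz":0,"grip":0.5},{"tx":0,"ty":-3,"tz":0,"wx":0,"wy":0,"wz":0,"grip":0.5},{"tx":-2.5,"ty":-2,"tz":-2.5,"wx":0,"wy":0,"wz":0,"grip":0.5},{"tx":-2.5,"ty":0,"tz":-2.5,"wx":0,"wy":0,"wz":0,"grip":0.5},{"tx":0,"ty":0,"tz":0,"wx":0,"wy":0,"wz":0,"grip":0.5},{"tx":0,"ty":0,"tz":0,"wx":0,"wy":0,"wz":0,"grip":0.5},{"tx":0,"ty":0,"tz":0,"wx":0,"wy":0,"wz":0,"grip":0.5}]'
python3 - <<'E'
from h import *
from bench import ctrl
P,R,o=cur(); print(o['force'].round(2))
c=ctrl.camera('scene')['color'][155:235,230:310]; d=ctrl.camera('top')['color'][155:275,165:405]
c=cv2.resize(c,(560,560),interpolation=2); cv2.imwrite('pics/c10.png',np.hstack([c]))
cv2.imwrite('pics/full.png',ctrl.camera('scene')['color'])
J=np.array([.5165,-.073,0]);a=np.linspace(0,6.28,90)
for z in(.128,.133): 
  p=(proj(J+np.c_[.064*np.cos(a),.064*np.sin(a),0*a+z],'s')-[230,155])*7; print(z,p.min(0).round(),p.max(0).round())
  p=(proj(J+np.c_[.064*np.cos(a),.064*np.sin(a),0*a+z+.025],'s')-[230,155])*7; print(p.min(0).round(),p.max(0).round())
E
```

```text
time_s: 12.75
position: [0.5181, -0.0718, 0.175]
tool_rot: [0.594, -0.385, 0.384, -0.593]
force: [0.3, 0.6, -0.5]
finger_gap: 0.502
time_s: 13.58
position: [0.4531, -0.047, 0.3163]
tool_rot: [-0.593, 0.384, -0.385, 0.594]
force: [-0.4, -0.6, 0.8]
finger_gap: 0.499
[-0.42 -0.58  0.77]
0.128 [169. 141.] [437. 293.]
[170.  98.] [440. 249.]
0.133 [169. 133.] [438. 284.]
[170.  90.] [440. 240.]
```

View pics/c10.png

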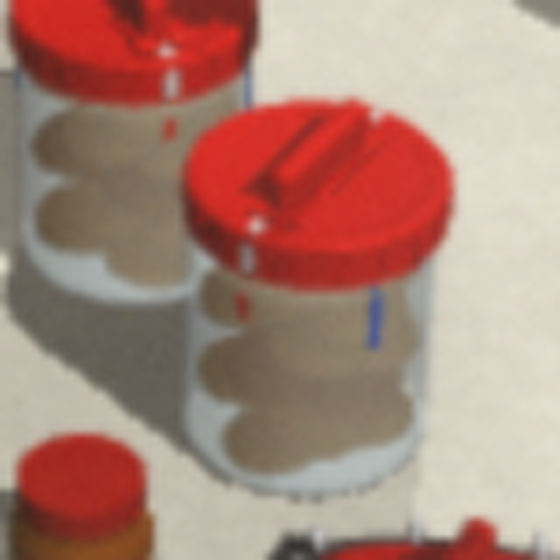

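```bash
python3 - <<'E'
from h import *
def az(px,C,r):
    k,Rr,t=K['s']; c=-Rr.T@t; d=Rr.T@np.linalg.inv(k)@np.r_[px,1]; e=(c-C)[:2]; D=d[:2]
    A,B,Q=D@D,2*e@D,e@e-r*r; s=(-B-np.sqrt(B*B-4*A*Q))/(2*A); X=c+s*d; return np.degrees(np.arctan2(*(X-C)[1::-1])).round(1),X.round(4)
f=lambda u,v:np.array([230+u/7,155+v/7])
a=np.linspace(0,6.28,90); best=[]
def fit(r,z,box):
    g=lambda q:(lambda p:np.r_[p.min(0)[0]-box[0],p.max(0)[0]-box[1],p.max(0)[1]-box[2]])((proj(np.c_[q[0]+r*np.cos(a),q[1]+r*np.sin(a),0*a+(q[2] if z is None else z)],'s')-[230,155])*7)
    return least_squares(g,[.517,-.073,.13] if z is None else [.517,-.073]).x
L=fit(.064,None,(183,452,290)); J=fit(.062,0,(186,421,494)); print('lid',L,'jar',J)
L=np.r_[L[:2],0];J=np.r_[J,0]
print('lid mark',az(f(247,257),L,.064),'blue',az(f(375,310),J,.062),az(f(374,335),J,.062),'red',az(f(243,306),J,.062))
E
```

```text
lid [ 0.51399639 -0.06506141  0.13368977] jar [ 0.50855581 -0.07775489]
lid mark (np.float64(23.9), array([ 0.5725, -0.0392,  0.1448])) blue (np.float64(84.6), array([ 0.5144, -0.016 ,  0.1058])) (np.float64(84.7), array([ 0.5142, -0.016 ,  0.0911])) red (np.float64(24.3), array([ 0.565 , -0.0522,  0.106 ]))
```

```bash
python3 - <<'E'
from h import *
from bench import ctrl
d=cv2.absdiff(cv2.imread('pics/scene0.png'),cv2.imread('pics/full.png')).max(2)
for n,(u,v,w,h) in dict(loaf=(170,165,55,50),jamred=(228,215,25,32),jamgreen=(238,235,28,35),tongs=(312,208,52,42),carton=(372,280,80,75),bowl=(215,120,40,30),closed=(228,145,28,55),holder_base=(255,280,65,25)).items():
    print(n,(d[v:v+h,u:u+w]>40).mean().round(3))
print(cur()[2]['force'].round(1),cur()[2]['time_s']); print(ctrl.job_done())
E
```

```text
loaf 0.004
jamred 0.011
jamgreen 0.003
tongs 0.015
carton 0.0
bowl 0.457
closed 0.047
holder_base 0.014
[-0.3 -0.4 -0.9] 13.7333
the job is handed in; nothing more can be done
None
```

I drew the top red lid out of the holder, leaving the other two in it. I levelled the lid over the clear jar and it dropped into the gaps. Then I turned it clockwise until its mark met the red stop mark, released it, backed off, and handed the job in at 13.7 s. No verdict was reported.

**Checks that agreed**
- **Angle:** the lid mark is about 60° from the blue gap mark, and the jar had begun to turn with the lid at the stop.
- **Forces:** the wrist force read about 7 N at most while pressing, and about zero after letting go.
- **Holder:** after the draw, the next lid was seen raised at the mouth.
- **Other goods:** comparing the scene pictures from before and after shows almost no change at the loaf, both jam jars, tongs, carton and closed jar.

**Checks that failed or disagreed**
- **Lid height:** one outline fit gave the lid edge at z ≈ 0.134 m, above the 0.1315 m limit. The same fit put the lid about 14 mm off the jar's centre. It locates depth poorly. The lid-to-base spacing in the same picture and the tool height suggest about 0.128–0.131 m, so I took the lid as fully down.
- **Bowl:** the before-and-after comparison changed a lot in the bowl's area. I put this down to the raised arm or its shadow, because the path only led up and away from it. I could not confirm this, as the picture limit was used up.

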